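# Close the topping canister at the drinks counter

### The arm

A 6-joint arm with a two-finger parallel gripper is mounted at the origin on the work surface. World frame = base frame: x ahead of the robot, y to its left, z up, the work surface at z = 0. Lengths are in mm, angles in degrees, forces in N, time in s.
With the tool pointing down it reaches from about 275 to 975 mm from the base axis. Payload 8.4 kg.
Tool frame: the origin (TCP) lies midway between the tips of the shut fingers; the grasp point (between the pads) lies 19 mm behind it; y points along the fingers, z is the direction in which the jaws open and shut, and the axes are right-handed (so a half turn about y gives the same grasp; the last joint's range is limited). The gripper opens to 92 mm and grips with 3 to 60 N. Pads are 20 mm wide; open, the fingers measure 128 mm over their backs; the gripper's body (75 mm by 189 mm) begins 69 mm behind the grasp point.
Start: joints at [-69.695, 20.225, 93.587, -0, 66.188, -0.138], TCP at [218.297, -585.64, 214.583] pointing down, gripper open.
Joint ranges: [-150.9, 150.9], [-52.94, 120.26], [3.33, 152.33], [-74.26, 254.26], [0, 154.13], [-172.89, 172.89]. Speed limits (degrees/s): [127.2, 127.2, 159.86, 180, 180, 180].

### API

Orientations are given as [roll, pitch, yaw] about the fixed x, y, z axes, in that order (R = Rz(yaw) Ry(pitch) Rx(roll)).
In Python, from plant import bot gives the robot as it stands. Calls block until the motion is done:
- bot.reach(position, orientation): joint-space move of the TCP to a pose.
- bot.servo_line(position, feed=150, rotation=None): straight line of the TCP; rotation=None keeps the orientation; feed is the mean speed in mm/s.
- bot.move_joints(angles): joint-space move.
- bot.grip(opening, newtons=None): finger opening in mm; newtons is the grip in N (None keeps the last); returns when the fingers have stopped.
- bot.wait(seconds).
- bot.solve_ik(position, orientation): joint angles nearest the present ones, or None.
- bot.grab_frame(name): name is "scene" or "side" or "wrist"; returns (picture, depth): 400x640x3 uint8, blue, green, red; 400x640 float32, mm along the optical axis (not along the pixel's ray), 0 where there is no reading.
- bot.get_calibration(name): a dict with "fx", "fy", "cx", "cy" (pixels), "R" (3x3) and "t" (3): a world point X has camera coordinates R X + t. Camera axes: x right, y down, z forward; pixel columns grow to the right and rows downward; lengths in mm; the calibration is good to about 2 mm. A picture is of the moment at which its call begins: read the wrist's pose just before it. get_calibration takes no time and is no camera call; for the wrist camera it gives the pose at the moment of the call.
A pose or a line that the arm cannot do raises bot.MotionError and nothing moves.
- bot.hand_in(): hands the job in, once; it reports no verdict.
Readings, each from a call of its own:
- bot.read_time(): time.
- bot.read_joint_pos(): joint angles.
- bot.read_qvel(): joint speeds.
- bot.read_effort(): joint torques, N m.
- bot.read_tcp_pos(): TCP position.
- bot.read_tcp_rot(): TCP orientation.
- bot.read_contact_force(): force on the tool from outside, world axes, zero at the start.
- bot.read_wrist_torque(): the same for the moment, N m.
- bot.read_gripper_width(): finger opening in mm.
Only numpy, scipy, OpenCV 4.12 (cv2) and the standard library are available. Lean on these libraries where they do the work, as an engineer would, in place of code of your own. Each camera call takes 0.05 s, during which the arm holds its last target. There are 200 camera calls.

### The job

Pack away the topping canister: stand the short steel tin upright in the cup of the fixed canister base, then lower the hollow black cover over it, fully down onto the base with its two ears clear of the two steel clips, and twist it clockwise (seen from above) until both ears are fully home under the clips. Leave the tall tin standing where it is, and let go of the closed canister.

Things in the scene. Friction and masses are not known exactly. Their poses are not given: they have to be found in the camera images.
- short_tin_mid (a point): The short one of two plain steel tins: a straight round open-topped tin, 50 mm across, 85 mm tall, 0.15 kg, standing mouth up. The point is its centre, half-way up (42.5 mm above its underside); z up along its axis.
- tall_tin_mid (a point): The tall steel tin: same 50 mm width but 135 mm tall, too tall for the cover; a bystander to leave alone. The point is its centre, half-way up; z up.
- base_floor (a point): Fixed base: black disc 170 mm wide, grey cup in its middle, 2 steel clips at the edge. Point: centre of the cup's floor, 10 mm above the counter, z up. Cup rim 20 mm above it, mouth 68 wide, outside tapered to guide the cover. Clips on the point's +x and -x, 63-85 mm out, 34 wide, tops 17 mm above it; ears slide under from the counter-clockwise side to an end stop, home when cover x is along this x.
- cover_mid (a point): Black cover, open below, standing on its mouth: 108 mm wide (100 inside), 137 tall, 0.3 kg. Grey bar on top 60 long, 14 thick, 31 high; 2 grey ears at the mouth in line with it, 24 wide, out to 74 mm. Point: on axis 68 mm above the mouth; z up, x along bar and ears (half turn the same). Seated: 66 mm above the base's point. Ears clear the clips 35-90 deg from base x; 60 deg counter-clockwise suits.
Mind the look-alikes: they are no part of the job. What is shaped like the part that bears cover_mid but green, pink or yellow is not meant.

How it is judged (in metres and radians):
On the way:
1. the short tin stands upright in the cup of the base (horizontal distance between short_tin_mid and base_floor below 0.015 m and z of short_tin_mid in the frame of base_floor below 0.048 m and angle between short_tin_mid's own z axis and vertical below 0.17 rad), for 0.2 s.
At the end, for the whole second after the job is handed in: The short tin stands upright (10 deg) on the cup floor, within 15 mm of its centre; the cover is fully down on the base (within 6 mm of seated height, 10 mm of centre, 5 deg of upright), ears home under the clips (11 deg); the tall tin is upright (9 deg), within 30 mm of its place (all of step 1 and horizontal distance between cover_mid and base_floor below 0.01 m and z of cover_mid in the frame of base_floor below 0.072 m and angle between cover_mid's own z axis and vertical below 0.1 rad and angle between the x axis of cover_mid and the x axis of base_floor, either way round below 0.2 rad and angle between tall_tin_mid's own z axis and vertical below 0.17 rad and distance of tall_tin_mid from where it was at the start of the episode below 0.03 m); the robot touches nothing.
It fails at once if the tall tin is knocked over or moved more than 30 mm (angle between tall_tin_mid's own z axis and vertical above 0.5 rad or distance of tall_tin_mid from where it was at the start of the episode above 0.03 m).
It also fails if it takes over 64 s, if anything falls off the work surface, if the arm or the gripper's body presses on something with over 40 N, if the wrist force passes 120 N, or if a joint passes its speed limit or range.

## Working session

There is one attempt and no reset: what is moved stays moved. The work goes in short steps, each a Python script; the robot and the scene stay as the last script left them, time stands still between calls to the robot, and variables do not carry over. Pictures are saved under pics/ and viewed, about 8 in all and at most 12, crops included, and the job is handed in when it is done.

```bash
ls; mkdir -p pics
python3 - <<'E'
from plant import bot
import cv2,numpy as np
for n in("scene","side"):
    p,d=bot.grab_frame(n); cv2.imwrite(f"pics/{n}0.png",p); np.save(f"pics/{n}0.npy",d)
    c=bot.get_calibration(n); print(n,{k:np.round(v,3).tolist() for k,v in c.items()})
print(bot.read_tcp_rot(),bot.read_time())
E
```

```text
pics
scene {'fx': 394.749, 'fy': 394.749, 'cx': 322.511, 'cy': 203.745, 'R': [[-0.175, 0.984, -0.011], [0.721, 0.121, -0.682], [-0.67, -0.128, -0.731]], 't': [17.817, -328.478, 1413.412]}
side {'fx': 370.529, 'fy': 370.529, 'cx': 318.431, 'cy': 203.744, 'R': [[-0.77, -0.638, 0.008], [-0.392, 0.463, -0.795], [0.503, -0.616, -0.607]], 't': [423.427, 230.691, 778.54]}
[-9.00695892e+01 -8.42230070e-04 -1.59557807e+02] 0.1
```

View pics/scene0.png

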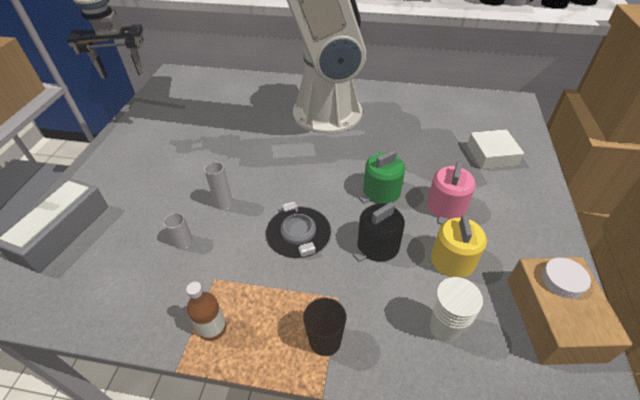

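View pics/side0.png

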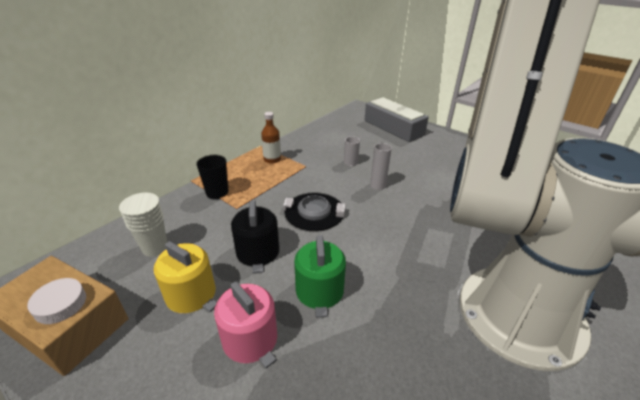

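Candidates in the scene view:
- **Short tin:** (177,232). The tall tin at (219,187) is the look-alike.
- **Base:** (298,231), with clips at (290,208) and (307,250).
- **Black cover:** (381,230), with its bar at (384,213). Look-alikes are the green (384,177), pink (453,190) and yellow (460,245) covers, and the black cup at (325,327), which has no bar.

I choose the black one with the bar, and will check it in a close crop while measuring from depth.

```bash
cat > h.py <<'E'
import numpy as np,cv2
from plant import bot
def cloud(d,c):
    v,u=np.mgrid[:d.shape[0],:d.shape[1]]
    P=np.stack([(u-c["cx"])/c["fx"]*d,(v-c["cy"])/c["fy"]*d,d],-1)
    X=(P-np.array(c["t"]))@np.array(c["R"]); X[d<=0]=np.nan
    return X
def ray(u,v,c,z):
    R=np.array(c["R"]);o=-R.T@np.array(c["t"]);r=R.T@np.array([(u-c["cx"])/c["fx"],(v-c["cy"])/c["fy"],1])
    return o+r*(z-o[2])/r[2]
E
python3 - <<'E'
from h import *
p=cv2.imread("pics/scene0.png");d=np.load("pics/scene0.npy");c=bot.get_calibration("scene");X=cloud(d,c)
def box(n,u0,u1,v0,v1,z0,z1):
    Q=X[v0:v1,u0:u1].reshape(-1,3);Q=Q[(Q[:,2]>z0)&(Q[:,2]<z1)]
    if len(Q)<3: print(n,len(Q));return
    r=cv2.minAreaRect(Q[:,:2].astype(np.float32)); print(n,len(Q),Q.mean(0).round(1),'rect',np.round(r[0],1),np.round(r[1],1),round(r[2],1),'zmax',Q[:,2].max().round(1))
box("short",160,198,205,255,25,120);box("tall",203,235,155,213,25,170)
box("cover top",350,410,195,262,125,141);box("bar",350,410,195,262,150,180);
box("base",262,335,200,260,3,60);box("clip1",280,300,200,214,18,40);box("clip2",298,318,241,258,18,40)
for n,uv,z in(("short rim",(175.5,219.5),85),("tall rim",(216,168.5),135),("clip1",(290,207),27),("clip2",(307.5,248),27),("base",(298,231),5)):print(n,ray(*uv,c,z).round(1))
cv2.imwrite("pics/crop1.png",cv2.resize(p[150:270,155:415],None,fx=3,fy=3,interpolation=cv2.INTER_CUBIC))
E
```

```text
short 592 [ 638.6 -269.4   61.1] rect [ 635.9 -271.1] [52.7 49.1] 20.8 zmax 89.1
tall 786 [ 497.7 -209.1   91.7] rect [ 489.7 -214.6] [53.  49.2] 53.8 zmax 137.3
cover top 179 [565.4 225.4 135. ] rect [562.1 226.1] [14.5 60.9] 46.0 zmax 140.5
bar 0
base 2775 [560.6  16.3  12.6] rect [544.6   9.3] [201.7 199.4] 9.6 zmax 33.0
clip1 102 [492.4 -21.1  26.8] rect [491.  -21.5] [24.7 37.2] 30.2 zmax 31.3
clip2 143 [620.9  52.5  26. ] rect [611.3  46.8] [42.7 37. ] 33.1 zmax 30.3
short rim [ 633.6 -267.8   85. ]
tall rim [ 492.2 -206.1  135. ]
clip1 [496.1 -18.4  27. ]
clip2 [622.2  55.6  27. ]
base [556.5  15.8   5. ]
```

View pics/crop1.png

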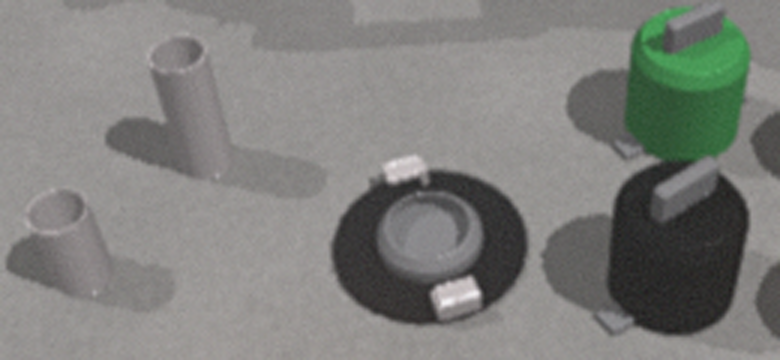

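The crop confirms it: the short tin, the tall tin behind it, the base with clips at upper-left and lower-right, and the black cover with a grey bar and an ear at lower left. Next I hover over the tin and refine the positions with the wrist camera.

Run:
```python
from h import *
def snap(n):
    c=bot.get_calibration("wrist");p,d=bot.grab_frame("wrist");cv2.imwrite(f"pics/{n}.png",p);np.save(f"pics/{n}.npy",d);return p,cloud(d,c)
best=min((s for s in(( bot.solve_ik([635,-270,260],[-90,0,y]),y) for y in(-68,112)) if s[0] is not None),key=lambda s:abs(s[0][5]))
print(best); yaw=best[1]
bot.reach([635,-270,260],[-90,0,yaw])
p1,X=snap("w_tin")
Q=X.reshape(-1,3);m=(np.hypot(Q[:,0]-635,Q[:,1]+270)<45)&(Q[:,2]>78)&(Q[:,2]<95);Q=Q[m]
print(len(Q),Q[:,2].max(),cv2.minEnclosingCircle(Q[:,:2].astype(np.float32)),cv2.minAreaRect(Q[:,:2].astype(np.float32)))
bot.reach([540,10,330],[-90,0,yaw])
p2,X=snap("w_base");c=bot.get_calibration("wrist");print({k:np.round(v,3).tolist() for k,v in c.items()})
Q=X.reshape(-1,3);r=np.hypot(Q[:,0]-559,Q[:,1]-18)
C=Q[(r>50)&(r<95)&(Q[:,2]>20)&(Q[:,2]<40)]
for s in(1,-1):
    K=C[((C[:,:2]-[559,18])@[.863,.505]*s)>0];print("clip",len(K),K.mean(0).round(1) if len(K) else 0,cv2.minAreaRect(K[:,:2].astype(np.float32)))
K=Q[(r<48)&(Q[:,2]>26)&(Q[:,2]<36)];print("cup rim",len(K),cv2.minEnclosingCircle(K[:,:2].astype(np.float32)),K[:,2].mean())
print(bot.read_time(),bot.read_tcp_pos())
cv2.imwrite("pics/w12.png",np.vstack([cv2.resize(p,None,fx=.75,fy=.75) for p in(p1,p2)]))
```

```text
(array([-2.31595974e+01,  2.40360412e+01,  8.20838847e+01, -2.54444375e-14,
        7.38800741e+01, -4.51595974e+01]), -68)
424 87.62408866934739 ((634.1320190429688, -271.9228210449219), 25.04999351501465) ((634.3673095703125, -271.5888366699219), (48.64594268798828, 49.068355560302734), 22.855609893798828)
{'fx': 357.783, 'fy': 357.783, 'cx': 316.361, 'cy': 203.766, 'R': [[0.928, 0.374, -0.0], [0.358, -0.889, 0.286], [0.106, -0.266, -0.958]], 't': [-504.271, -251.366, 446.525]}
clip 475 [617.8  53.3  26.5] ((618.4307861328125, 52.67097473144531), (22.396942138671875, 37.080230712890625), 31.12174415588379)
clip 467 [490.3 -20.   26.2] ((498.8352355957031, -15.470069885253906), (42.38263702392578, 37.37515640258789), 30.256572723388672)
cup rim 711 ((553.7155151367188, 16.3818302154541), 41.74671936035156) 28.700903500950957
3.2667 [540.45106155   8.99632743 329.56169096]
```

View pics/w12.png

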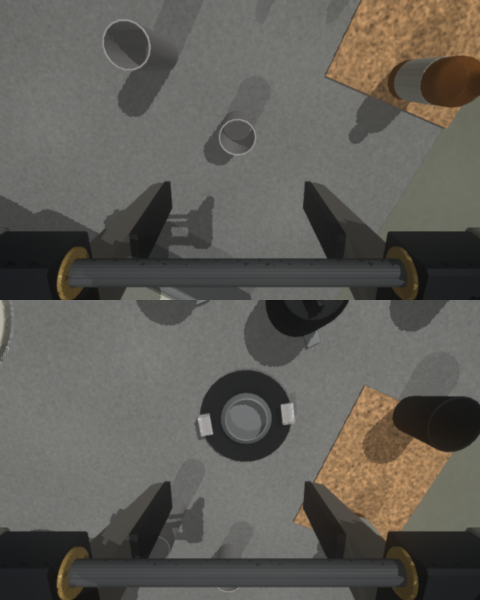

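Tin (wrist view) at pixel (317,183), depth fit (634.2,-271.8). The base disc is at (328,155), clips at (273,167) and (383,151). I refine the base offline by colour, then do the tin.

Run:
```python
from h import *
c=bot.get_calibration("wrist")
p=cv2.imread("pics/w_base.png");X=cloud(np.load("pics/w_base.npy"),c);g=cv2.cvtColor(p,cv2.COLOR_BGR2GRAY)
v,u=np.mgrid[:400,:640];near=np.hypot(u-328,v-155)<75
n,l,s,ct=cv2.connectedComponentsWithStats(((g<45)&near).astype(np.uint8))
for i in range(1,n):
    if s[i,4]>500:
        cn=cv2.convexHull(np.argwhere(l==i)[:,::-1].astype(np.float32))[:,0]
        W=np.array([ray(a,b,c,6)[:2] for a,b in cn],np.float32);print("disc",s[i],cv2.minEnclosingCircle(W),cv2.fitEllipse(W))
        print("z disc",np.nanmedian(X[l==i][:,2]))
n,l,s,ct=cv2.connectedComponentsWithStats(((g>150)&near).astype(np.uint8))
M=[]
for i in range(1,n):
    if s[i,4]>60: w=ray(*ct[i],c,27);M.append(w);print("clip",s[i],w.round(1))
if len(M)==2: D=M[1]-M[0];print("mid",(M[0]+M[1])/2,np.hypot(*D[:2]),np.degrees(np.arctan2(D[1],D[0])))
```

```text
disc [ 268   94  118  121 6754] ((553.951171875, 15.341861724853516), 83.56285858154297) ((553.8473510742188, 15.340587615966797), (165.8207550048828, 166.42044067382812), 21.22292709350586)
z disc 7.60162389099149
clip [375 138  18  27 376] [617.8  53.7  27. ]
clip [264 155  20  26 365] [490.3 -22.2  27. ]
mid [554.06217156  15.7435938   27.        ] 148.34023720943875 -149.252258665015
```

Run:
```python
from h import *
o=[-90,0,-68]
bot.reach([634.2,-271.8,150],o); bot.servo_line([634.2,-271.8,46],feed=120)
print(bot.read_tcp_pos(),bot.read_contact_force()); bot.grip(40,15); print(bot.read_gripper_width())
f0=bot.read_contact_force()
bot.servo_line([634.2,-271.8,115],feed=150); print(bot.read_contact_force()-f0,bot.read_gripper_width())
bot.servo_line([554.1,15.7,115],feed=180)
bot.servo_line([554.1,15.7,64],feed=100)
p,d=bot.grab_frame("side");cv2.imwrite("pics/s1.png",p)
bot.servo_line([554.1,15.7,57],feed=30); print(bot.read_tcp_pos(),bot.read_contact_force()-f0)
p,d=bot.grab_frame("scene");
cv2.imwrite("pics/place.png",np.vstack([cv2.resize(bot.grab_frame("side")[0][150:260,250:390],None,fx=4,fy=2.7),cv2.resize(p[140:270,220:360],None,fx=4,fy=2.3)]))
print(bot.read_time())
```

```text
[ 634.83872972 -272.01126194   46.84539866] [ 0.08074936 -0.20348896  0.52494973]
50.23315909617524
[-1.46151823 -0.3913523  -3.51542456] 49.94342682971627
[553.97098213  15.70833606  56.92626808] [-1.4326228   0.1638354  -3.29718282]
9.9
```

View pics/place.png

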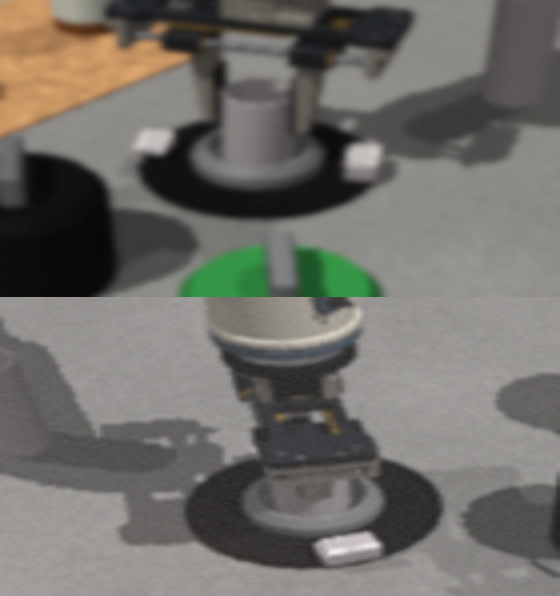

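The tin hangs centred in the cup, about 1 mm off the floor. I lower it, release it, and look at the cover from above.

Run:
```python
from h import *
f=bot.read_contact_force()[2]
for z in(56,55,54):
    bot.servo_line([554.1,15.7,z],feed=20); g=bot.read_contact_force()[2]; print(z,g)
    if g-f>1.5: break
bot.grip(80); bot.servo_line([554.1,15.7,190],feed=200)
bot.reach([545,205,290],[-90,0,-44]); bot.wait(.3)
c=bot.get_calibration("wrist");p,d=bot.grab_frame("wrist");X=cloud(d,c);cv2.imwrite("pics/w_cov.png",p);np.save("pics/w_cov.npy",d)
Q=X.reshape(-1,3);r=np.hypot(Q[:,0]-562,Q[:,1]-226)
K=Q[(r<45)&(Q[:,2]>128)&(Q[:,2]<150)];print("bar",len(K),K.mean(0),cv2.minAreaRect(K[:,:2].astype(np.float32)))
K=Q[(r<80)&(Q[:,2]>96)&(Q[:,2]<115)];print("top",len(K),cv2.minEnclosingCircle(K[:,:2].astype(np.float32)),np.median(K[:,2]))
c=bot.get_calibration("scene");p2,d=bot.grab_frame("scene");X=cloud(d,c)
Q=X[190:260,262:335].reshape(-1,3);r=np.hypot(Q[:,0]-554,Q[:,1]-15.7);K=Q[(r<45)&(Q[:,2]>84)];print("tin",len(K),K[:,2].max(),cv2.minAreaRect(K[:,:2].astype(np.float32)))
print(bot.read_time())
cv2.imwrite("pics/cov.png",np.vstack([p,cv2.resize(p2[160:260,240:400],None,fx=4,fy=2)]))
```

```text
56 -1.1336442972204661
55 8.637579253292506
bar 963 [559.13570197 227.41364921 136.10481449] ((560.3070678710938, 226.38609313964844), (13.884781837463379, 59.595890045166016), 47.662601470947266)
top 6840 ((560.1505737304688, 226.76292419433594), 52.94335174560547) 105.50049483221902
tin 160 98.5104707378245 ((554.1598510742188, 15.166067123413086), (49.51498794555664, 50.951805114746094), 75.5674819946289)
13.0917
```

View pics/cov.png

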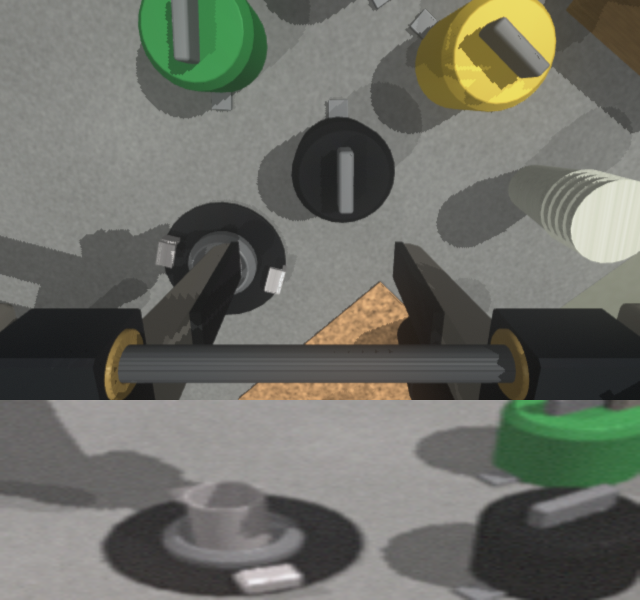

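The tin stands upright in the cup, centred within 1 mm (top at 98 by depth, which is noisy). Black cover: bar at pixel (345,180), axis (560.2,226.5), bar direction -42.3°. Grasp it, carry it over at +60°, and lower it with force monitoring.

Run:
```python
from h import *
x,y=560.2,226.5
bot.reach([x,y,160],[-90,0,-42.3]); bot.servo_line([x,y,110.5],feed=100); print(bot.read_tcp_pos())
bot.grip(8,55); print("w",bot.read_gripper_width(),bot.read_tcp_pos())
f0=bot.read_contact_force()
bot.servo_line([x,y,240],feed=180); print("lift",bot.read_contact_force()-f0,bot.read_gripper_width())
bot.servo_line([554.1,15.7,240],feed=180,rotation=[-90,0,-89.25]); bot.wait(.2)
print(bot.read_tcp_pos(),bot.read_tcp_rot(),bot.read_time())
p,_=bot.grab_frame("scene");q,_=bot.grab_frame("side")
cv2.imwrite("pics/car.png",np.vstack([cv2.resize(p[120:270,200:400],None,fx=3,fy=2),cv2.resize(q[100:250,220:420],None,fx=3,fy=2)]))
```

```text
[560.69735915 226.64763894 111.22734627]
w 13.755242045146968 [560.19366001 226.52302474 110.38372804]
lift [-0.53700112 -1.01392532 -2.11755477] 13.503555516587246
[554.12370334  16.37614707 239.96397987] [-9.00007412e+01  5.64529163e-03 -8.91749571e+01] 17.725
```

View pics/car.png

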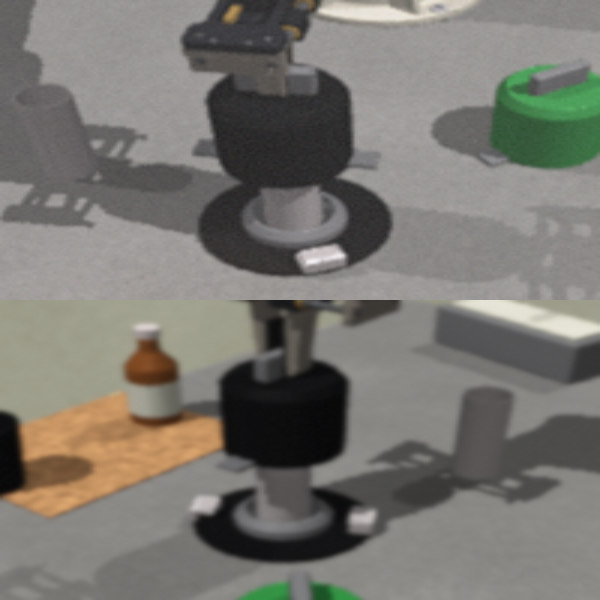

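The cover hangs upright above the tin with its ears clear of the clips. The grip may be off-centre on the bar, so I check the hanging cover's axis from depth (no viewing) before lowering.

Run:
```python
from h import *
from scipy.optimize import least_squares
P=[]
for n in("scene","side"):
    c=bot.get_calibration(n);p,d=bot.grab_frame(n);X=cloud(d,c).reshape(-1,3);g=p.max(2).ravel()
    K=X[(np.hypot(X[:,0]-554,X[:,1]-16)<80)&(X[:,2]>150)&(X[:,2]<225)&(g<60)]
    s=least_squares(lambda q:np.hypot(K[:,0]-q[0],K[:,1]-q[1])-54,[554,16],loss="soft_l1");print(n,len(K),s.x,np.sqrt(np.mean(s.fun**2)));P.append(K)
K=np.vstack(P);s=least_squares(lambda q:np.hypot(K[:,0]-q[0],K[:,1]-q[1])-54,[554,16],loss="soft_l1");print("both",s.x)
for n in("scene","side"):
    c=bot.get_calibration(n);p,d=bot.grab_frame(n);X=cloud(d,c).reshape(-1,3)
    B=X[(np.hypot(X[:,0]-554,X[:,1]-16)<90)&(X[:,2]>128)&(X[:,2]<145)];B=B[np.hypot(B[:,0]-554,B[:,1]-16)>57];print("ears",len(B),B.min(0),B.max(0))
print(bot.read_contact_force(),bot.read_wrist_torque())
```

```text
scene 1066 [554.09519417  14.7875573 ] 0.9128683492527393
side 1104 [553.39585485  14.25035744] 1.1372941185699281
both [553.88823999  14.59542128]
ears 125 [541.24622642 -59.74976505 130.19510474] [569.26826691  88.8187887  139.71854697]
ears 58 [539.42942641  72.61526389 129.95530994] [564.1698451   89.61369012 138.3078286 ]
[ 1.09904735  0.58593064 -3.88128889] [-0.00751799 -0.05396196 -0.05457615]
```

Centred within about 1 mm, ears along ±y. Lowering now.

Run:
```python
from h import *
bot.servo_line([554.1,15.9,135],feed=100); f0=bot.read_contact_force();print(f0)
for z in(130,126,123,121,120,119,118,117,116):
    bot.servo_line([554.1,15.9,z],feed=25); f=bot.read_contact_force()-f0; t=bot.read_tcp_pos(); print(z,f.round(1),t.round(1))
    if f[2]>8: break
print(bot.read_time())
```

```text
[-0.43226381  0.87459243 -2.47462381]
130 [ 1.1 -0.5 -1. ] [554.   15.9 129.9]
126 [ 1.1 -0.9 -1.7] [553.9  15.9 125.8]
123 [ 0.2 -1.5  0. ] [553.9  15.9 122.8]
121 [-0.1 -0.4 -2.3] [554.   15.9 120.9]
120 [-0.5 -0.4 -0.7] [554.1  15.9 120. ]
119 [ 0.  -0.5 -0.8] [554.1  15.9 118.9]
118 [ 0.7 -0.5  3.6] [554.4  15.9 118.3]
117 [-3.4 -1.  16. ] [554.4  15.9 118.3]
21.4
```

Seated at the expected height. Twist clockwise.

Run:
```python
from h import *
bot.servo_line([554.1,15.9,118],feed=20)
m0=bot.read_wrist_torque()
for a in list(range(-97,-145,-8))+[-145,-147,-149.2,-151,-152.5,-154]:
    bot.servo_line([554.1,15.9,118],feed=40,rotation=[-90,0,a])
    m=bot.read_wrist_torque()-m0; print(a,m.round(2),bot.read_contact_force().round(1),bot.read_tcp_rot()[2].round(2),bot.read_tcp_pos().round(1))
    if abs(m[2])>1.5: break
print(bot.read_time(),bot.read_gripper_width())
```

```text
-97 [-0.01 -0.12 -0.27] [0.8 0.1 4.6] -96.85 [554.6  15.9 118.3]
-105 [-0.04 -0.08 -0.29] [ 0.6 -0.6  5.3] -104.85 [554.5  15.9 118.3]
-113 [-0.06 -0.06 -0.27] [-0.   0.1  5.2] -112.85 [554.5  15.9 118.3]
-121 [ 0.03 -0.08 -0.25] [ 0.1 -0.4  5.2] -120.85 [554.6  15.9 118.3]
-129 [ 0.01 -0.1  -0.25] [-0.7 -0.1  5. ] -128.85 [554.6  15.9 118.3]
-137 [ 0.02 -0.09 -0.25] [ 0.2 -1.1  5.7] -136.85 [554.6  15.9 118.3]
-145 [ 0.04 -0.16 -0.22] [-0.5 -0.5  4.9] -144.86 [554.6  15.9 118.3]
-147 [ 0.05 -0.14  0.07] [0.5 0.5 4.3] -146.8 [554.6  15.9 118.3]
-149.2 [ 0.05 -0.08  0.06] [-0.4 -0.5  5.4] -149.0 [554.6  15.9 118.3]
-151 [ 0.05 -0.07  0.26] [-0.1  0.3  5.8] -150.78 [554.6  15.9 118.3]
-152.5 [ 0.33 -0.06  0.87] [0.4 2.1 5.2] -152.22 [554.5  16.1 118.3]
-154 [ 0.31 -0.08  1.09] [-0.5  1.2  5.3] -153.68 [554.5  16.1 118.3]
24.9333 14.03457875776305
```

The end stop shows as rising torque at about -151°. Ease back, release, retreat and check.

Run:
```python
from h import *
bot.servo_line([554.1,15.9,118.3],feed=40,rotation=[-90,0,-151.5])
bot.grip(50); bot.servo_line([554.1,15.9,250],feed=150); bot.reach([500,-40,330],[-90,0,-68]); bot.wait(.3)
c=bot.get_calibration("wrist");p,d=bot.grab_frame("wrist");X=cloud(d,c).reshape(-1,3)
r=np.hypot(X[:,0]-554,X[:,1]-15.7)
K=X[(r<45)&(X[:,2]>135)&(X[:,2]<165)];print("bar",len(K),np.median(K[:,2]),cv2.minAreaRect(K[:,:2].astype(np.float32)))
K=X[(r<80)&(X[:,2]>105)&(X[:,2]<122)];print("top",len(K),np.median(K[:,2]),cv2.minEnclosingCircle(K[:,:2].astype(np.float32)))
c=bot.get_calibration("scene");q,d=bot.grab_frame("scene");X=cloud(d,c)[145:213,203:235].reshape(-1,3);K=X[X[:,2]>25];print("tall",K.mean(0))
s,_=bot.grab_frame("side")
cv2.imwrite("pics/fin.png",np.vstack([cv2.resize(p[30:330,120:520],None,fx=1.5,fy=1),cv2.resize(np.hstack([q[150:270,230:360],s[140:260,250:380]]),(600,300))]))
print(bot.read_time())
```

```text
bar 895 144.3284459202405 ((553.9611206054688, 15.833078384399414), (59.93992614746094, 14.207961082458496), 29.464763641357422)
top 5995 113.51880636831203 ((553.5390625, 15.78246021270752), 52.56770706176758)
tall [ 497.65428097 -209.02959585   91.61645594]
28.7417
```

View pics/fin.png

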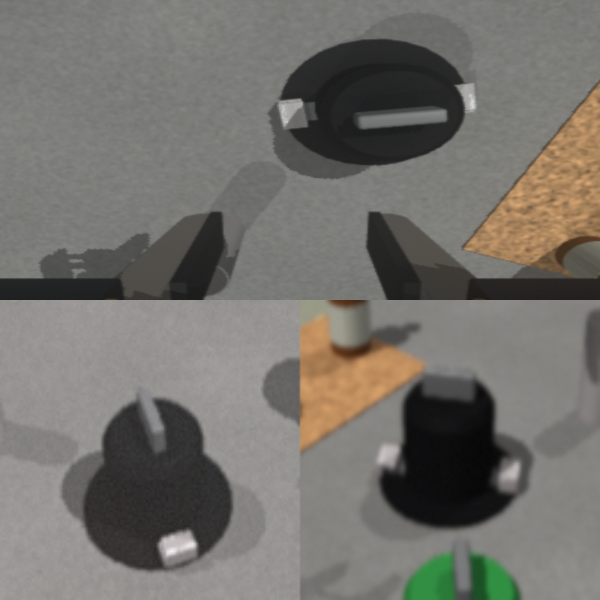

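The cover is seated with its bar top at 144 mm (expected 145). It is centred within about 1 mm and its bar is at 29.5°, against 30.75° for the base. The ears run under the clips, for example at (310,112) in the wrist crop. The tall tin is unmoved and the gripper is clear.

```bash
python3 -c "
from plant import bot
bot.hand_in()"
```

```text
the job is handed in; nothing more can be done
```

I packed the canister and handed the job in at about 29 s of the 64 s allowed; no verdict is reported.

- **Short tin:** I stood it in the cup of the base. The depth check put it within about 1 mm of the cup's centre, and the picture showed it upright. I could not see it again after the cover went on.
- **Cover:** I lowered the black cover at 60° counter-clockwise of the base. It touched down at the expected height (118 mm at the tool). I then twisted it clockwise until the torque rose at the end stop, and let go.
- **Last checks on the cover:** The bar top is at 144 mm against 145 mm expected. The axis is within about 1 mm of the base centre. The bar is at 29.5° against a measured 30.75° for the base, well inside the 11° limit.
- **Rest of the scene:** The tall tin measures within about 0.1 mm of its starting place, and the gripper is clear of everything.

No final check failed. One reading disagreed: after the short tin was placed, its rim's highest depth point was 98.5 mm against 95 mm expected. I took this as depth noise, since it read about 2.5 mm high before the move too and the cover then seated normally.

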